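Unload the dry-block heater into the photometer's sample carrier, in run order

TASK

Move the four sample vessels from the dry-block heater into the empty sample carrier for the flame photometer, keeping them in the same order: the one next to the heater's control head goes into the compartment next to the carrier's handle, and so on along the row. Keep each vessel upright and set it down gently on the floor of its compartment, standing free.

Things in the scene. Friction and masses are not known exactly. Their poses are not given: they have to be found in the camera images.
- tube: loose sample vessel: slim straight clear tube, flat-bottomed, 28 mm in diameter, 112 mm high overall with its ribbed black screw cap, which is 30 mm in diameter and takes up the top 22 mm; 50 to 100 g. Starts upright in the bore of its own block, 30 mm deep. Origin: centre of its underside; z up along its axis.
- bottle: loose sample vessel: amber glass bottle, 40 mm in diameter up to 62 mm high, then a sloping shoulder to a narrow neck; 104 mm high overall with its black screw cap, 27 mm in diameter, the top 20 mm; 90 to 180 g. Starts upright in the bore of its own block, 30 mm deep. Origin: centre of its underside; z up along its axis.
- jar: loose sample vessel: squat white jar, 42 mm in diameter, 84 mm high overall with its wide white screw cap, 40 mm in diameter, the top 20 mm; 85 to 165 g. Starts upright in the bore of its own block, 30 mm deep. Origin: centre of its underside; z up along its axis.
- square: loose sample vessel: white plastic bottle of square plan, 32 x 32 mm with rounded corners up to 66 mm high, then a neck; 95 mm high overall with its round grey screw cap, 28 mm in diameter, the top 19 mm; its x and y axes are square to its sides; 60 to 125 g. Starts upright in the bore of its own block, 30 mm deep. Origin: centre of its underside; z up along its axis.
- block_tube: 60 x 60 x 50 mm aluminium block bored for the tube, fixed in the heater at any of its four places. Origin: centre of its underside, 45 mm above the bench; top at 95 mm, floor of the blind bore (30 mm deep, 3 mm wider than the vessel) at 65 mm above the bench.
- block_bottle: 60 x 60 x 50 mm aluminium block bored for the amber bottle, fixed in the heater at any of its four places. Origin: centre of its underside, 45 mm above the bench; top at 95 mm, floor of the blind bore (30 mm deep, 3 mm wider than the vessel) at 65 mm above the bench.
- block_jar: 60 x 60 x 50 mm aluminium block bored for the jar, fixed in the heater at any of its four places. Origin: centre of its underside, 45 mm above the bench; top at 95 mm, floor of the blind bore (30 mm deep, 3 mm wider than the vessel) at 65 mm above the bench.
- block_square: 60 x 60 x 50 mm aluminium block bored for the square bottle (a square bore), fixed in the heater at any of its four places. Origin: centre of its underside, 45 mm above the bench; top at 95 mm, floor of the blind bore (30 mm deep, 3 mm wider than the vessel) at 65 mm above the bench.
- heater: fixed dry-block heater, off and cool: grey housing 116 (x) by 294 (y) mm, 92 high, four blocks in a row along its y; at its +y end a cream control head, 68 mm long, 112 high, with dark panel, red display, knob. Origin: on the bench under the row's middle. Block centres at x = 0, y = +93, +31, -31, -93 mm; +93 is next to the control head. A vessel's underside starts 65 mm above the bench.
- carrier: fixed, empty sample carrier: open steel tray, 65 (x) by 251 (y) mm, four square compartments in a row along its y; beyond its +y end a bail handle 41 mm high, 40 out. Any yaw. Origin: on the bench under the row's middle. Compartment centres at x = 0, y = +93, +31, -31, -93 mm; +93 is next to the handle. Each 59 x 59 mm inside, floor 4 mm, walls (3 thick) 28 mm above the bench.
Mind the look-alikes: they are no part of the job. What is shaped like the bottle but green is not meant.

How it is judged (in metres and radians):
At the end, for the whole second after the job is handed in: Every vessel stands at rest on the carrier's floor (within 6 mm), upright within 7 degrees, within 22 mm of its compartment's centre along and across; the one whose block is at heater place y = +93, +31, -31 or -93 mm is in the compartment at the same y of the carrier (x of tube in the frame of carrier between -0.022 and 0.022 m and z of tube in the frame of carrier between -0.002 and 0.01 m and angle between each of tube, bottle, jar, square's own z axis and vertical below 0.12 rad and linear speed of each of tube, bottle, jar, square below 0.02 m/s and ((y of block_tube in the frame of heater between 0.073 and 0.113 m and y of tube in the frame of carrier between 0.071 and 0.115 m) or (y of block_tube in the frame of heater between 0.011 and 0.051 m and y of tube in the frame of carrier between 0.009 and 0.053 m) or (y of block_tube in the frame of heater between -0.051 and -0.011 m and y of tube in the frame of carrier between -0.053 and -0.009 m) or (y of block_tube in the frame of heater between -0.113 and -0.073 m and y of tube in the frame of carrier between -0.115 and -0.071 m)) and x of bottle in the frame of carrier between -0.022 and 0.022 m and z of bottle in the frame of carrier between -0.002 and 0.01 m and ((y of block_bottle in the frame of heater between 0.073 and 0.113 m and y of bottle in the frame of carrier between 0.071 and 0.115 m) or (y of block_bottle in the frame of heater between 0.011 and 0.051 m and y of bottle in the frame of carrier between 0.009 and 0.053 m) or (y of block_bottle in the frame of heater between -0.051 and -0.011 m and y of bottle in the frame of carrier between -0.053 and -0.009 m) or (y of block_bottle in the frame of heater between -0.113 and -0.073 m and y of bottle in the frame of carrier between -0.115 and -0.071 m)) and x of jar in the frame of carrier between -0.022 and 0.022 m and z of jar in the frame of carrier between -0.002 and 0.01 m and ((y of block_jar in the frame of heater between 0.073 and 0.113 m and y of jar in the frame of carrier between 0.071 and 0.115 m) or (y of block_jar in the frame of heater between 0.011 and 0.051 m and y of jar in the frame of carrier between 0.009 and 0.053 m) or (y of block_jar in the frame of heater between -0.051 and -0.011 m and y of jar in the frame of carrier between -0.053 and -0.009 m) or (y of block_jar in the frame of heater between -0.113 and -0.073 m and y of jar in the frame of carrier between -0.115 and -0.071 m)) and x of square in the frame of carrier between -0.022 and 0.022 m and z of square in the frame of carrier between -0.002 and 0.01 m and ((y of block_square in the frame of heater between 0.073 and 0.113 m and y of square in the frame of carrier between 0.071 and 0.115 m) or (y of block_square in the frame of heater between 0.011 and 0.051 m and y of square in the frame of carrier between 0.009 and 0.053 m) or (y of block_square in the frame of heater between -0.051 and -0.011 m and y of square in the frame of carrier between -0.053 and -0.009 m) or (y of block_square in the frame of heater between -0.113 and -0.073 m and y of square in the frame of carrier between -0.115 and -0.071 m))); the robot touches nothing.
It fails at once if a vessel is tipped more than 35 degrees from upright (angle between any of tube, bottle, jar, square's own z axis and vertical above 0.61 rad).
It fails at once if a vessel is dropped or thrown into the carrier (faster than 0.6 m/s within 26 mm of its floor, as after a fall of about 20 mm) instead of being set down ((x of tube in the frame of carrier between -0.035 and 0.035 m and y of tube in the frame of carrier between -0.13 and 0.13 m and z of tube in the frame of carrier below 0.03 m and linear speed of tube above 0.6 m/s) or (x of bottle in the frame of carrier between -0.035 and 0.035 m and y of bottle in the frame of carrier between -0.13 and 0.13 m and z of bottle in the frame of carrier below 0.03 m and linear speed of bottle above 0.6 m/s) or (x of jar in the frame of carrier between -0.035 and 0.035 m and y of jar in the frame of carrier between -0.13 and 0.13 m and z of jar in the frame of carrier below 0.03 m and linear speed of jar above 0.6 m/s) or (x of square in the frame of carrier between -0.035 and 0.035 m and y of square in the frame of carrier between -0.13 and 0.13 m and z of square in the frame of carrier below 0.03 m and linear speed of square above 0.6 m/s)).
It also fails if it takes over 122 s, if anything falls off the work surface, if the arm or the gripper's body presses on something with over 40 N, if the wrist force passes 120 N, or if a joint passes its speed limit or range.

ROBOT

A 7-joint arm with a two-finger parallel gripper is mounted at the origin on the work surface. World frame = base frame: x ahead of the robot, y to its left, z up, the work surface at z = 0. Lengths are in m, angles in degrees, forces in N, time in s.
With the tool pointing down it reaches from about 0.4 to 0.875 m from the base axis. Payload 6.5 kg.
Tool frame: the origin (TCP) lies at the very end of the fingers, on their centre line; the grasp point (between the pads) lies 19 mm behind it (env.tcp_to_grasp is the distance from the TCP to the grasp point, in m); z points along the fingers, y is the line along which they close (so a half turn about z gives the same grasp; the last joint's range is limited). The gripper opens to 85 mm and grips with 20 to 120 N. Pads are 22 mm wide; open, the fingers measure 114 mm over their backs; the gripper's body (76 mm by 85 mm) begins 54 mm behind the grasp point. The pads swing forward as they close: fully open they stand 13 mm farther back than shut.
Start: joints at [-3.793, 30.733, -0.252, 88.115, 0.149, 61.152, -4.079], TCP at [0.65, 0, 0.231] pointing down, gripper open.
Joint ranges: [-154.64, 154.64], [-21.42, 123.67], [-72.66, 72.17], [13.99, 137.28], [-74.86, 254.86], [10.95, 109.41], [-158.01, 158.01]. Speed limits (degrees/s): [136.94, 136.94, 180, 180, 180, 180, 180].

INTERFACE

Orientations are given as a 3x3 rotation matrix whose columns are the frame's x, y, z axes.
In Python, from workcell import observe, viewer, env gives the robot as it stands. The module is installed in compiled form; this text tells all that it offers.
- The arm moves only by the shell command python3 -m creep 'ROWS' [FORCE]. ROWS is JSON, a list of rows, each a list of 7 numbers: the shift along the tool's x, y, z in mm, then the turn, a rotation vector about the tool's x, y, z in rad, then the finger opening in mm, from 0 to 85.4. In form: [[dx, dy, dz, ax, ay, az, fingers], ...]. A call has exactly 8 rows; each row shifts and turns the commanded pose from where the row before left it, along the tool's axes as they then stand; what a row does not reach is not made up. A row lasts 1/8 s, in which the tool goes at most 62.5 mm and 10.7 degrees, less where a joint would pass 70% of its speed; a pose out of reach is approached as far as the arm can. A call is refused whole if a number of a shift passes 62.5 or a number of a turn 0.188, either way. A call with a gripper value outside its range is refused whole. The fingers move at their own pace and stop on an object; FORCE is the grip in N (left out, the last holds). Time passes only in rows, so rows that do not move let the fingers close, or fill a call up. It gives the time, the measured TCP pose, the force, the opening and the grip force at its end, in the units of the state.
- observe(): the state, without advancing time (a new reading comes with each control period).
- viewer.get_image(name): name is "scene" or "side" or "wrist"; returns a dict with "color" (384x512x3 uint8, red, green, blue), "vertical_fov" (degrees; the focal length in pixels is half the picture's height over the tangent of half this angle, whatever the lens; pixels are square), "cx", "cy" (the principal point, pixels), "dist_coeffs" ([k1, k2, p1, p2, k3] as OpenCV has them; the pictures are not rectified), "rvec" (rotation vector, rad) and "tvec" (3), from world to camera coordinates, as OpenCV has them. Camera axes: x right, y down, z forward; pixel columns grow to the right and rows downward; lengths in m; the calibration is good to about 2 mm. A picture is of the moment at which its call begins. There is no depth.
- env.hand_in(): hands the job in; it is judged then, once.
The state is a dict: "time": time; "q": joint angles; "dq": joint speeds; "effort": joint torques, N m; "tool_pos": TCP position; "tool_rot": TCP orientation; "force": force on the tool from outside, world axes, zero at the start; "wrist_torque": the same for the moment, N m; "opening": opening from 0.0 (shut) to 1.0 (fully open); "finger_force": force on a finger pad.
Only numpy, scipy, OpenCV 4.12 (cv2) and the standard library are available. Lean on these libraries where they do the work, as an engineer would, in place of code of your own. Each camera call takes 0.05 s, during which the arm holds its last target. There are 200 camera calls.

## Working session

There is one attempt and no reset: what is moved stays moved. The work goes in short steps, Python scripts to look and compute and a shell command to move; the robot and the scene stay as the last step left them, time stands still between calls to the robot, and variables do not carry over. Pictures are saved under pics/ and viewed, at most 14 in all, crops included, and the job is handed in when it is done.

```bash
mkdir -p pics; cat > h.py <<'E'
import numpy as np, cv2
from workcell import observe, viewer, env
def save(name,fn):
    im=viewer.get_image(name); cv2.imwrite('pics/'+fn+'.png',im['color'][:,:,::-1])
    np.save('pics/'+fn+'.npy',{k:v for k,v in im.items()},allow_pickle=True); return im
def load(fn): return np.load('pics/'+fn+'.npy',allow_pickle=True).item()
def cam(im):
    h=im['color'].shape[0]; f=h/2/np.tan(np.radians(im['vertical_fov'])/2)
    K=np.array([[f,0,im['cx']],[0,f,im['cy']],[0,0,1.]]); R=cv2.Rodrigues(np.array(im['rvec'],float))[0]
    return K,np.array(im['dist_coeffs'],float),R,np.array(im['tvec'],float).ravel()
def ray(im,px):
    K,d,R,t=cam(im); p=cv2.undistortPoints(np.array([[px]],float),K,d).ravel()
    v=R.T@np.array([p[0],p[1],1]); return -R.T@t, v/np.linalg.norm(v)
def atz(im,px,z):
    c,v=ray(im,px); return c+v*(z-c[2])/v[2]
def tri(a,pa,b,pb):
    c1,v1=ray(a,pa); c2,v2=ray(b,pb)
    s=np.linalg.lstsq(np.c_[v1,-v2],c2-c1,rcond=None)[0]
    p,q=c1+s[0]*v1,c2+s[1]*v2; return (p+q)/2,np.linalg.norm(p-q)
def proj(im,P):
    K,d,R,t=cam(im); return cv2.projectPoints(np.array(P,float).reshape(-1,1,3),cv2.Rodrigues(R)[0],t,K,d)[0].reshape(-1,2)
def crop(fn,x0,y0,x1,y1,out,s):
    c=cv2.imread('pics/'+fn+'.png')[y0:y1,x0:x1]; cv2.imwrite('pics/'+out+'.png',cv2.resize(c,None,fx=s,fy=s,interpolation=cv2.INTER_CUBIC))
E
python3 - <<'E'
from h import *
a=save('scene','s0');b=save('side','d0');w=save('wrist','w0')
for i in (a,b,w): print(-cam(i)[2].T@cam(i)[3],i['vertical_fov'])
cv2.imwrite('pics/v0.png',np.hstack([a['color'],b['color']])[:,:,::-1])
o=observe();print(o['tool_rot'],o['tool_pos'],o['opening'])
E
```

```text
[ 0.94035325 -0.31667696  0.89014161] 52.82896446726862
[ 0.13983757 -0.58178564  0.55171459] 57.30395439499563
[0.64943674 0.0727748  0.37280677] 70.31659952725477
[[-4.86501271e-05  9.99999129e-01 -1.31871615e-03]
 [ 9.99999994e-01  4.85171882e-05 -1.00841084e-04]
 [-1.00777016e-04 -1.31872104e-03 -9.99999125e-01]] [6.49527810e-01 1.96795239e-06 2.30609419e-01] 1.001831798590829
```

View pics/s0.png

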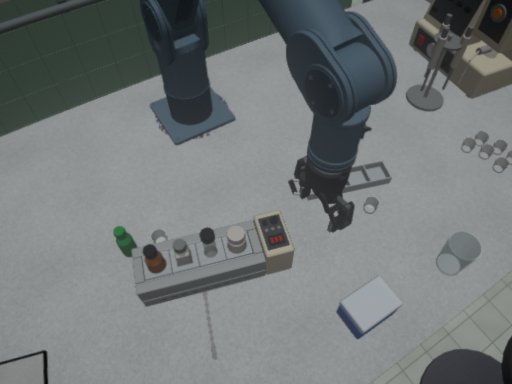

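View pics/d0.png

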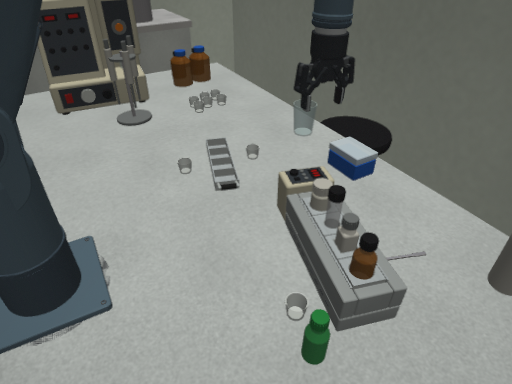

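The scene shows the heater: head at (273,240), then jar (236,236), tube (207,238), square (180,248) and bottle (153,258). The carrier is at about (345,180), half hidden. Candidates for the bottle: amber at (153,258), which is in the heater, and green at (124,240), a look-alike outside it. The blue-capped brown bottles at side (181,68) and (199,63) are far off. I choose the amber one, and check with crops.

```bash
python3 - <<'E'
from h import *
crop('s0',105,200,305,310,'c1',4)
A=cv2.imread('pics/d0.png')
a=cv2.resize(A[120:205,165:265],None,fx=4,fy=4,interpolation=2);b=cv2.resize(A[155:325,270:405],None,fx=2.9,fy=2.9,interpolation=2)
H=np.zeros((493,400+b.shape[1],3),np.uint8);H[:340,:400]=a;H[:b.shape[0],400:]=b[:493];cv2.imwrite('pics/c2.png',H);print(H.shape,b.shape)
E
```

```text
(493, 792, 3) (493, 392, 3)
```

View pics/c1.png

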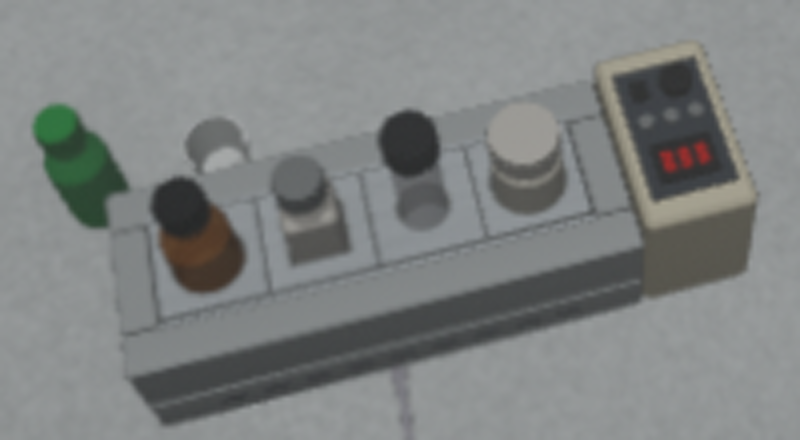

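View pics/c2.png

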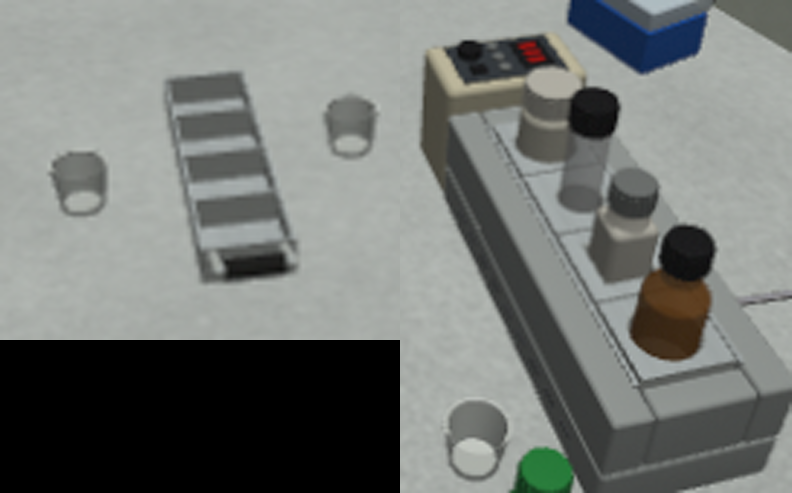

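View pics/w0.png

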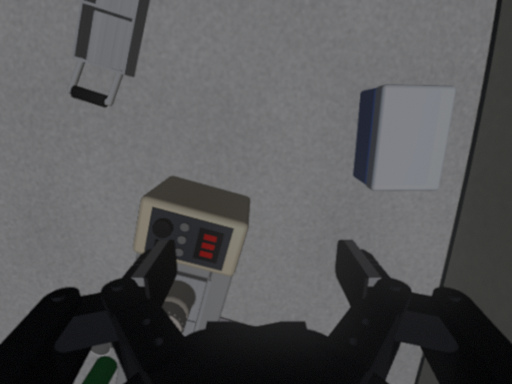

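The crops confirm the order from the head: jar, tube, square, amber bottle. The carrier's handle (dark grip) is at its end nearest the heater, side (228,185), wrist (90,96).

```bash
python3 - <<'E'
from h import *
a,b,w=load('s0'),load('d0'),load('w0')
P={'bottle':((150,249.5),(369.3,239.5),.169),'square':((179.8,244),(350.7,219.1),.160),'tube':((207.2,233),(337.6,190.9),.177),'jar':((235.8,232.5),(322.8,184),.149)}
for k,(p,q,z) in P.items():
    r,e=tri(a,p,b,q); print(k,r.round(4),round(e,4),'exp z',z,atz(a,p,z)[:2].round(4),atz(b,q,z)[:2].round(4))
r=lambda *x:atz(*x).round(3)
print('head corners scene',[r(a,p,.112) for p in ((253.5,216),(279,210.5),(294,250),(267.5,256.5))])
print('carrier far',r(b,(207,140.5),.028),r(b,(225.5,138.3),.028),'near w',r(w,(78,60),.028),r(w,(133,75),.028),'grip',tri(b,(228.5,186),w,(90,96)))
E
```

```text
bottle [ 0.5009 -0.3187  0.1629] 0.0026 exp z 0.169 [ 0.5039 -0.3176] [ 0.4955 -0.3242]
square [ 0.5177 -0.2588  0.1544] 0.0029 exp z 0.16 [ 0.5201 -0.2579] [ 0.5126 -0.2649]
tube [ 0.5353 -0.1994  0.1721] 0.0038 exp z 0.177 [ 0.5368 -0.1986] [ 0.5302 -0.2066]
jar [ 0.5524 -0.1403  0.1458] 0.0024 exp z 0.149 [ 0.5533 -0.14  ] [ 0.5492 -0.1453]
head corners scene [array([ 0.517, -0.073,  0.112]), array([ 0.537, -0.013,  0.112]), array([ 0.643, -0.043,  0.112]), array([ 0.624, -0.102,  0.112])]
carrier far [0.507 0.362 0.028] [0.564 0.346 0.028] near w [0.438 0.135 0.028] [0.503 0.117 0.028] grip (array([0.45006665, 0.09344416, 0.03365493]), np.float64(0.00040376346115129864))
```

```bash
python3 -m creep '[[-50,-27,-8,0,0,0,85],[-50,-27,-8,0,0,0,85],[-50,-27,-8,0,0,0,85],[-50,-27,-8,0,0,0,85],[-50,-27,-8,0,0,0,85],[0,0,0,0,0,0.14,85],[0,0,0,0,0,0.14,85],[0,0,0,0,0,0,85]]' 60
python3 -c "
from h import *
save('wrist','w1');save('side','d1')"
```

```text
time: 1.15
tool_pos: [0.5148, -0.2499, 0.2711]
tool_rot: [[0.275, 0.961, -0.0], [0.961, -0.275, 0.0], [-0.0, -0.0, -1.0]]
force: [0.4, 0.2, -0.3]
opening: 0.994
finger_force: 0.0
```

View pics/w1.png

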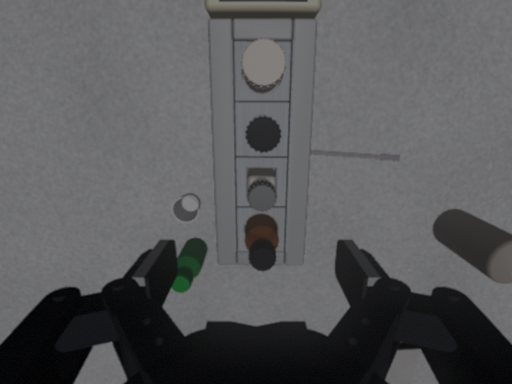

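The wrist view shows all four caps in a column: jar (264,61), tube (264,133), square (262,196), bottle (262,255). The tool is aligned with the row, and the green bottle is outside at (187,262).

```bash
python3 - <<'E'
from h import *
a,b,w=load('s0'),load('d0'),load('w1')
P={'jar':((264,61),(235.8,232.5),.149),'tube':((264,133),(207.2,233),.177),'square':((262,196.5),(179.8,244),.160),'bottle':((262,255.5),(150,249.5),.169)}
for k,(p,q,z) in P.items():
    r,e=tri(w,p,a,q); print(k,r.round(4),round(e,4),'exp',atz(w,p,z).round(4))
# block junction lines along the row at z=.095: between places +62,0,-62 (px rows 101,156,207), sides
for p in ((236,101),(290,101),(236.5,156),(287.5,156),(237,207),(286,207)): print(atz(w,p,.095).round(4))
E
python3 -m creep '[[60,-4,0,0,0,0,85],[60,-4,0,0,0,0,85],[60,-4,0,0,0,0,85],[60,-4,0,0,0,0,85],[60,-4,0,0,0,0,85],[50,-3,0,0,0,0,85],[0,0,0,0,0,0,85],[0,0,0,0,0,0,85]]'
python3 -c "
from h import *
save('wrist','w2')"
```

```text
jar [ 0.5536 -0.1397  0.1495] 0.0009 exp [ 0.5537 -0.1391  0.149 ]
tube [ 0.5365 -0.1982  0.1761] 0.0004 exp [ 0.5365 -0.198   0.177 ]
square [ 0.5185 -0.2578  0.1574] 0.0002 exp [ 0.5186 -0.2571  0.16  ]
bottle [ 0.5015 -0.3173  0.1642] 0.001 exp [ 0.5025 -0.3143  0.169 ]
[ 0.5166 -0.1619  0.095 ]
[ 0.5744 -0.1784  0.095 ]
[ 0.4991 -0.2208  0.095 ]
[ 0.5566 -0.2373  0.095 ]
[ 0.4811 -0.2815  0.095 ]
[ 0.5394 -0.2982  0.095 ]
time: 2.25
tool_pos: [0.5895, 0.0921, 0.271]
tool_rot: [[0.275, 0.961, -0.0], [0.961, -0.275, -0.001], [-0.001, -0.0, -1.0]]
force: [-0.1, 0.1, -0.4]
opening: 0.994
finger_force: 0.0
```

View pics/w2.png

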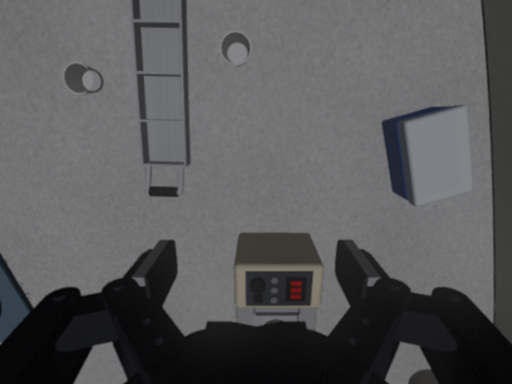

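The carrier's near end is at (145,162)-(188,163), with dividers at rows 120, 74 and 23 and the handle grip at (164,191). The far end is out of view.

```bash
python3 - <<'E'
from h import *
crop('w2',100,0,260,210,'c3',3.6)
w,b=load('w2'),load('d0')
for p in ((145,162),(188,163),(140,120),(186,120.5),(137,73.5),(182,74.5),(134,22.5),(181,24)): print(p,atz(w,p,.028).round(4))
E
```

```text
(145, 162) [0.4373 0.1406 0.028 ]
(188, 163) [0.4966 0.1219 0.028 ]
(140, 120) [0.4529 0.1971 0.028 ]
(186, 120.5) [0.514  0.1784 0.028 ]
(137, 73.5) [0.4718 0.2541 0.028 ]
(182, 74.5) [0.5289 0.2356 0.028 ]
(134, 22.5) [0.4909 0.3121 0.028 ]
(181, 24) [0.548  0.2928 0.028 ]
```

View pics/c3.png

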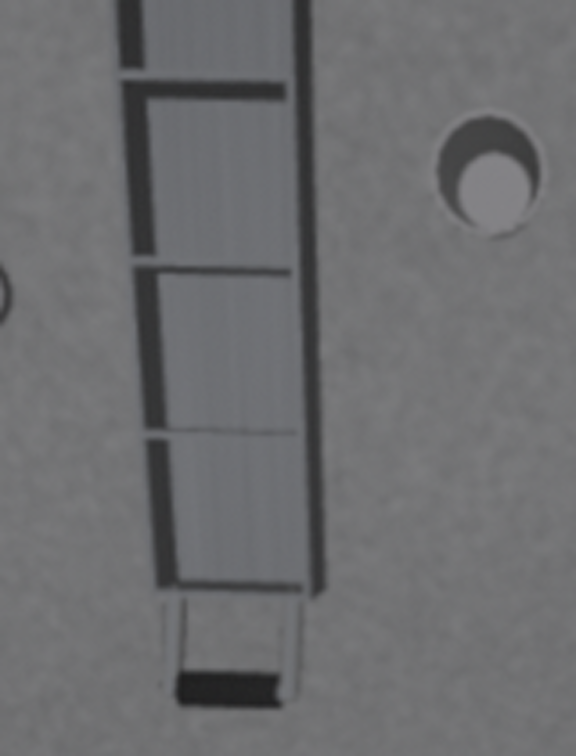

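```bash
python3 - <<'E'
from h import *
w=load('w2')
L=[atz(w,p,.028)[:2] for p in ((143.5,164.5),(139.7,120.6),(136.9,72.8),(133.3,20.8))]
R=[atz(w,p,.028)[:2] for p in ((185.5,164.5),(183.3,120.6),(182,73.6),(181,23))]
M=(np.array(L)+R)/2; print(M, np.linalg.norm(np.array(R)-L,axis=1), np.linalg.norm(np.diff(M,axis=0),axis=1))
s=np.array([.124,.062,0,-.062])
A=np.polyfit(s,M,1); d=A[0]/np.linalg.norm(A[0]); c=M.mean(0)-d*s.mean(); print(c,d,np.degrees(np.arctan2(-d[1],-d[0])))
tgt={k:c+d*y for k,y in zip(('jar','tube','square','bottle'),(.093,.031,-.031,-.093))}
src={'jar':(.5537,-.1393),'tube':(.5365,-.1981),'square':(.5186,-.2573),'bottle':(.502,-.316)}
T=np.array([[.275,.961],[.961,-.275]]) # columns tool x,y
for k in tgt: print(k,tgt[k].round(4),'tool dx,dy mm',(T.T@(tgt[k]-src[k])*1e3).round(1))
print('tcp->jar',T.T@(np.array(src['jar'])-[.5895,.0921])*1e3, 'chk side',(c-d*.1255).round(3))
E
```

```text
[[0.46307034 0.12935656]
 [0.48127788 0.18788487]
 [0.50062712 0.24579154]
 [0.51957222 0.30407387]] [0.06100221 0.06067574 0.06012041 0.06104067] [0.061295   0.06105387 0.06128415]
[0.50070416 0.24626344] [-0.30862165 -0.95118488] 72.02381592600638
jar [0.472  0.1578] tool dx,dy mm [ 263.  -160.2]
tube [0.4911 0.2168] tool dx,dy mm [ 386.2 -157.7]
square [0.5103 0.2758] tool dx,dy mm [ 510.  -154.6]
bottle [0.5294 0.3347] tool dx,dy mm [ 632.9 -152.6]
tcp->jar [-232.2204   29.2312] chk side [0.539 0.366]
```

```bash
python3 -m creep '[[-58,7.3,0,0,0,0,85],[-58,7.3,0,0,0,0,85],[-58,7.3,0,0,0,0,85],[-58,7.3,0,0,0,0,85],[0,0,50,0,0,0,85],[0,0,50,0,0,0,85],[0,0,35,0,0,0,85],[0,0,20,0,0,0,85]]' 60
python3 -m creep '[[0,0,0,0,0,0,85],[0,0,0,0,0,0,50],[0,0,0,0,0,0,30],[0,0,0,0,0,0,30],[0,0,0,0,0,0,30],[0,0,0,0,0,0,30],[0,0,0,0,0,0,30],[0,0,0,0,0,0,30]]' 60
python3 -c "
from h import *
save('side','d2');crop('d2',260,90,420,260,'c4',3.5)"
```

```text
time: 3.3
tool_pos: [0.5517, -0.14, 0.1145]
tool_rot: [[0.278, 0.96, -0.003], [0.96, -0.278, -0.0], [-0.001, -0.003, -1.0]]
force: [-0.2, 0.4, 1.0]
opening: 0.998
finger_force: 0.0
time: 4.3
tool_pos: [0.5542, -0.1386, 0.1178]
tool_rot: [[0.276, 0.961, 0.002], [0.961, -0.276, -0.0], [0.0, 0.002, -1.0]]
force: [-1.6, -0.4, 7.2]
opening: 0.454
finger_force: 59.8
```

View pics/c4.png

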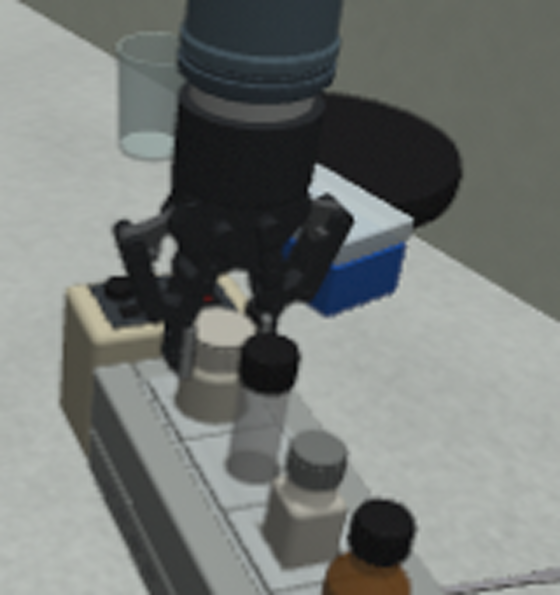

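The jar's cap is held (opening 38.8 mm, 60 N). Lift it and carry it over.

```bash
python3 -m creep '[[0,0,-10,0,0,0,30],[0,0,-25,0,0,0,30],[0,0,-40,0,0,0,30],[0,0,-35,0,0,0,30],[23,-14,0,0,0,0,30],[40,-24,0,0,0,0,30],[45,-28,0,0,0,0,30],[45,-28,0,0,0,0,30]]'
python3 -m creep '[[45,-28,0,0,0,0,30],[42,-24,0,0,0,0,30],[23,-14,0,0,0,0,30],[0,0,0,0,0,0,30],[0,0,20,0,0,0,30],[0,0,35,0,0,0,30],[0,0,35,0,0,0,30],[0,0,0,0,0,0,30]]'
python3 -c "
from h import *
save('wrist','w3');save('scene','s3');save('side','d3')
A=cv2.imread('pics/w3.png');B=cv2.imread('pics/d3.png')
cv2.imwrite('pics/c5.png',np.hstack([cv2.resize(A,(400,300)),cv2.resize(B[80:230,150:350],(400,300))]))"
```

```text
time: 5.35
tool_pos: [0.505, 0.0361, 0.227]
tool_rot: [[0.277, 0.961, 0.001], [0.961, -0.277, 0.0], [0.0, 0.001, -1.0]]
force: [0.5, -0.2, -2.2]
opening: 0.451
finger_force: 61.4
time: 6.35
tool_pos: [0.471, 0.1567, 0.1347]
tool_rot: [[0.278, 0.961, -0.004], [0.961, -0.278, -0.003], [-0.004, -0.004, -1.0]]
force: [-1.1, -0.7, -1.7]
opening: 0.451
finger_force: 61.4
```

View pics/c5.png

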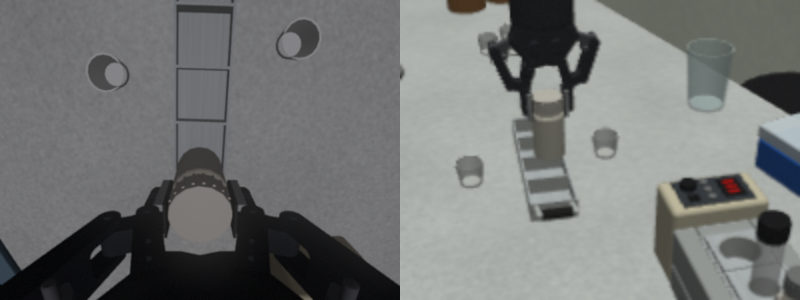

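The wrist view shows the jar held straight over the row; in the half-scale picture the dividers are at (177–225,122), (177–228,68) and (177–232,9). Check the carrier model against it.

```bash
python3 - <<'E'
from h import *
w=load('w3'); c=np.array([.5007,.2463]);d=np.array([-.3086,-.9512])
for y,p in zip((.062,0,-.062),(((176.5,122),(226,122)),((177,68),(229,68)),((177.5,9.5),(232.5,9.5)))):
    P=[atz(w,np.array(q)*1.28,.028)[:2] for q in p]; m=np.mean(P,0); print(y,m.round(4),'model',(c+d*y).round(4),np.linalg.norm(P[1]-P[0]))
E
```

```text
0.062 [0.4812 0.1889] model [0.4816 0.1873] 0.05807345763967056
0 [0.4995 0.2458] model [0.5007 0.2463] 0.05711791975281892
-0.062 [0.5173 0.3005] model [0.5198 0.3053] 0.05684531328165461
```

```bash
python3 -m creep '[[1,1,25,0,0,0,30],[0,0,25,0,0,0,30],[0,0,15,0,0,0,30],[0,0,7,0,0,0,30],[0,0,3,0,0,0,30],[0,0,1,0,0,0,30],[0,0,0,0,0,0,30],[0,0,0,0,0,0,30]]'
```

```text
time: 7.5
tool_pos: [0.4739, 0.1594, 0.0606]
tool_rot: [[0.276, 0.961, 0.001], [0.961, -0.276, 0.0], [0.0, 0.0, -1.0]]
force: [-0.2, -0.2, -1.6]
opening: 0.448
finger_force: 61.4
```

```bash
python3 -m creep '[[0,0,1,0,0,0,30],[0,0,1,0,0,0,30],[0,0,1,0,0,0,30],[0,0,0.5,0,0,0,30],[0,0,0,0,0,0,30],[0,0,0,0,0,0,30],[0,0,0,0,0,0,30],[0,0,0,0,0,0,30]]'
```

```text
time: 8.5
tool_pos: [0.4737, 0.1594, 0.0568]
tool_rot: [[0.276, 0.961, -0.0], [0.961, -0.276, -0.0], [-0.0, -0.0, -1.0]]
force: [-1.2, 0.8, 0.9]
opening: 0.456
finger_force: 61.6
```

```bash
python3 -m creep '[[0,0,0,0,0,0,50],[0,0,0,0,0,0,65],[0,0,0,0,0,0,85],[0,0,0,0,0,0,85],[0,0,-20,0,0,0,85],[0,0,-50,0,0,0,85],[0,0,-50,0,0,0,85],[0,0,-50,0,0,0,85]]'
python3 -m creep '[[-46,22.7,0,0,0,0,85],[-47,22.7,0,0,0,0,85],[-47,22.7,0,0,0,0,85],[-47,22.7,0,0,0,0,85],[-47,22.7,0,0,0,0,85],[-47,22.7,0,0,0,0,85],[-45,22.5,0,0,0,0,85],[0,0,0,0,0,0,85]]'
python3 -c "
from h import *
save('side','d4');save('scene','s4')
B=cv2.imread('pics/d4.png');A=cv2.imread('pics/s4.png')
cv2.imwrite('pics/c6.png',np.hstack([cv2.resize(A[120:250,250:420],(400,300)),cv2.resize(B[90:240,150:350],(400,300))]))"
```

```text
time: 9.5
tool_pos: [0.4735, 0.1593, 0.2284]
tool_rot: [[0.276, 0.961, 0.0], [0.961, -0.276, 0.0], [0.0, 0.0, -1.0]]
force: [1.5, 0.5, -1.4]
opening: 0.993
finger_force: 0.0
time: 10.5
tool_pos: [0.5355, -0.203, 0.2267]
tool_rot: [[0.283, 0.959, -0.0], [0.959, -0.283, -0.003], [-0.003, 0.001, -1.0]]
force: [0.3, 0.9, -0.2]
opening: 0.994
finger_force: 0.0
```

View pics/c6.png

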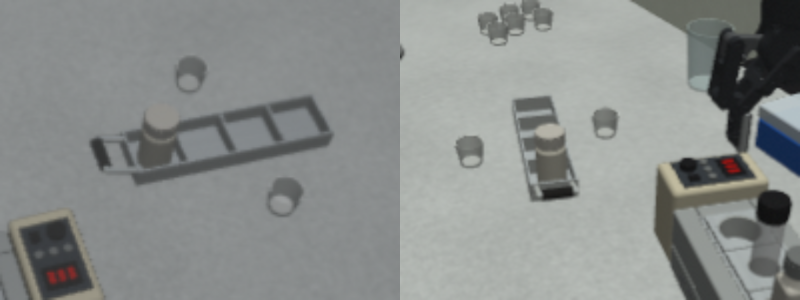

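The jar stands free and upright in the compartment next to the handle. Now the tube.

```bash
python3 -m creep '[[0,0,30,0,0,0,85],[0,0,34,0,0,0,85],[0,0,20,0,0,0,85],[0,0,0,0,0,0,85],[0,0,0,0,0,0,60],[0,0,0,0,0,0,20],[0,0,0,0,0,0,20],[0,0,0,0,0,0,20]]' 50
python3 -m creep '[[0,0,0,0,0,0,20],[0,0,0,0,0,0,20],[0,0,-10,0,0,0,20],[0,0,-25,0,0,0,20],[0,0,-40,0,0,0,20],[0,0,-35,0,0,0,20],[0,0,0,0,0,0,20],[0,0,0,0,0,0,20]]'
```

```text
time: 11.6
tool_pos: [0.5367, -0.1979, 0.1436]
tool_rot: [[0.276, 0.961, 0.001], [0.961, -0.276, -0.0], [0.0, 0.001, -1.0]]
force: [0.2, 0.6, 5.0]
opening: 0.337
finger_force: 49.2
time: 12.6
tool_pos: [0.5356, -0.1976, 0.2524]
tool_rot: [[0.276, 0.961, -0.001], [0.961, -0.276, 0.0], [0.0, -0.001, -1.0]]
force: [0.0, 0.1, -1.4]
opening: 0.334
finger_force: 49.7
```

```bash
python3 -m creep '[[25,-10,0,0,0,0,20],[50,-20,0,0,0,0,20],[56,-23,0,0,0,0,20],[56,-23,0,0,0,0,20],[56,-23,0,0,0,0,20],[56,-23,0,0,0,0,20],[55,-22,0,0,0,0,20],[32,-13.5,0,0,0,0,20]]'
python3 -m creep '[[0,0,0,0,0,0,20],[0,0,30,0,0,0,20],[0,0,45,0,0,0,20],[0,0,45,0,0,0,20],[0,0,30,0,0,0,20],[0,0,10,0,0,0,20],[0,0,4,0,0,0,20],[0,0,0,0,0,0,20]]'
```

```text
time: 13.6
tool_pos: [0.4895, 0.2199, 0.2514]
tool_rot: [[0.273, 0.962, -0.003], [0.962, -0.273, -0.0], [-0.001, -0.003, -1.0]]
force: [0.9, -1.3, 0.1]
opening: 0.336
finger_force: 49.7
time: 14.6
tool_pos: [0.4921, 0.2167, 0.0895]
tool_rot: [[0.277, 0.961, 0.001], [0.961, -0.277, 0.0], [0.001, 0.001, -1.0]]
force: [-0.7, 0.1, -0.6]
opening: 0.335
finger_force: 49.7
```

```bash
python3 -m creep '[[0,0,2,0,0,0,20],[0,0,2,0,0,0,20],[0,0,1,0,0,0,20],[0,0,1,0,0,0,20],[0,0,0,0,0,0,20],[0,0,0,0,0,0,20],[0,0,0,0,0,0,20],[0,0,0,0,0,0,20]]'
```

```text
time: 15.6
tool_pos: [0.4914, 0.2166, 0.0828]
tool_rot: [[0.276, 0.961, -0.0], [0.961, -0.276, -0.0], [-0.0, 0.0, -1.0]]
force: [0.2, 0.2, 0.4]
opening: 0.335
finger_force: 49.7
```

```bash
python3 -m creep '[[0,0,0,0,0,0,40],[0,0,0,0,0,0,55],[0,0,0,0,0,0,85],[0,0,0,0,0,0,85],[0,0,-20,0,0,0,85],[0,0,-50,0,0,0,85],[0,0,-50,0,0,0,85],[0,0,-50,0,0,0,85]]'
python3 -m creep '[[-56,19.6,0,0,0,0,85],[-56,19.6,0,0,0,0,85],[-56,19.6,0,0,0,0,85],[-56,19.6,0,0,0,0,85],[-56,19.6,0,0,0,0,85],[-56,19.6,0,0,0,0,85],[-56,19.6,0,0,0,0,85],[-56,19.6,0,0,0,0,85]]'
python3 -m creep '[[0,0,0,0,0,0,85],[0,0,40,0,0,0,85],[0,0,45,0,0,0,85],[0,0,30,0,0,0,85],[0,0,10,0,0,0,85],[0,0,0,0,0,0,85],[0,0,0,0,0,0,85],[0,0,0,0,0,0,85]]'
python3 -c "
from h import *
save('side','d5');save('scene','s5')
B=cv2.imread('pics/d5.png');A=cv2.imread('pics/s5.png')
cv2.imwrite('pics/c7.png',np.hstack([cv2.resize(A[120:270,200:400],(400,300)),cv2.resize(B[90:270,180:420],(400,300))]))"
```

```text
time: 16.6
tool_pos: [0.4912, 0.2166, 0.2544]
tool_rot: [[0.276, 0.961, 0.0], [0.961, -0.276, 0.0], [0.0, 0.0, -1.0]]
force: [1.0, 0.9, 0.7]
opening: 0.999
finger_force: 0.0
time: 17.6
tool_pos: [0.5183, -0.259, 0.2529]
tool_rot: [[0.276, 0.961, 0.0], [0.961, -0.276, 0.0], [0.0, 0.0, -1.0]]
force: [1.3, 0.5, -0.3]
opening: 0.994
finger_force: 0.0
time: 18.6
tool_pos: [0.5191, -0.2575, 0.129]
tool_rot: [[0.276, 0.961, 0.002], [0.961, -0.276, -0.001], [-0.0, 0.002, -1.0]]
force: [0.9, 0.7, 0.1]
opening: 0.995
finger_force: 0.0
```

View pics/c7.png

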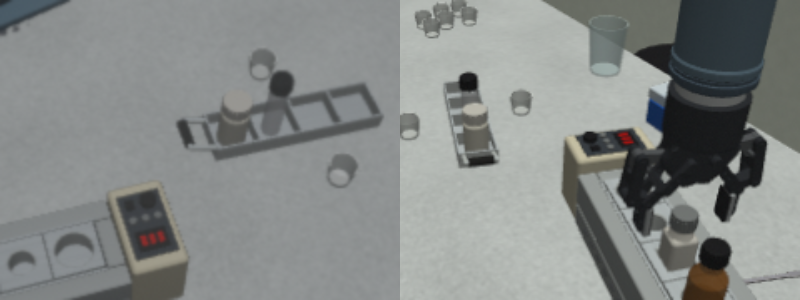

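The jar and the tube stand upright in compartments 1 and 2, and the fingers straddle the square bottle. Grip it, lift it and carry it over.

```bash
python3 -m creep '[[0,0,0,0,0,0,50],[0,0,0,0,0,0,18],[0,0,0,0,0,0,18],[0,0,0,0,0,0,18],[0,0,0,0,0,0,18],[0,0,0,0,0,0,18],[0,0,-10,0,0,0,18],[0,0,-20,0,0,0,18]]' 50
python3 -m creep '[[0,0,-40,0,0,0,18],[0,0,-40,0,0,0,18],[25,-8,0,0,0,0,18],[50,-15,0,0,0,0,18],[55,-17,0,0,0,0,18],[55,-17,0,0,0,0,18],[55,-17,0,0,0,0,18],[55,-17,0,0,0,0,18]]'
python3 -m creep '[[55,-17,0,0,0,0,18],[55,-17,0,0,0,0,18],[55,-17,0,0,0,0,18],[35,-10,0,0,0,0,18],[15,-4,0,0,0,0,18],[0,0,0,0,0,0,18],[0,0,30,0,0,0,18],[0,0,30,0,0,0,18]]'
```

```text
time: 19.7
tool_pos: [0.5177, -0.2569, 0.1575]
tool_rot: [[0.276, 0.961, -0.002], [0.961, -0.276, 0.001], [0.0, -0.002, -1.0]]
force: [1.0, -0.1, -0.4]
opening: 0.344
finger_force: 49.7
time: 20.7
tool_pos: [0.5119, 0.053, 0.2381]
tool_rot: [[0.277, 0.961, 0.0], [0.961, -0.277, -0.0], [-0.0, 0.0, -1.0]]
force: [1.4, 0.1, -0.3]
opening: 0.337
finger_force: 49.8
time: 21.7
tool_pos: [0.5103, 0.273, 0.1774]
tool_rot: [[0.28, 0.96, 0.001], [0.96, -0.28, -0.001], [-0.001, 0.001, -1.0]]
force: [0.2, 0.6, -1.1]
opening: 0.341
finger_force: 49.8
```

```bash
python3 -m creep '[[0,0,40,0,0,0,18],[0,0,35,0,0,0,18],[0,0,20,0,0,0,18],[0,0,7,0,0,0,18],[0,0,3,0,0,0,18],[0,0,0,0,0,0,18],[0,0,0,0,0,0,18],[0,0,0,0,0,0,18]]'
```

```text
time: 22.7
tool_pos: [0.5096, 0.2762, 0.0733]
tool_rot: [[0.276, 0.961, 0.001], [0.961, -0.276, 0.0], [0.001, 0.001, -1.0]]
force: [-1.0, 0.7, -0.5]
opening: 0.344
finger_force: 49.8
```

```bash
python3 -m creep '[[0,0,2,0,0,0,18],[0,0,1,0,0,0,18],[0,0,1,0,0,0,18],[0,0,1,0,0,0,18],[0,0,0,0,0,0,18],[0,0,0,0,0,0,18],[0,0,0,0,0,0,18],[0,0,0,0,0,0,18]]'
```

```text
time: 23.7
tool_pos: [0.5094, 0.2761, 0.0678]
tool_rot: [[0.276, 0.961, 0.0], [0.961, -0.276, 0.0], [0.0, 0.0, -1.0]]
force: [0.1, 0.1, -1.2]
opening: 0.341
finger_force: 49.8
```

```bash
python3 -m creep '[[0,0,0.5,0,0,0,18],[0,0,0,0,0,0,40],[0,0,0,0,0,0,55],[0,0,0,0,0,0,85],[0,0,-20,0,0,0,85],[0,0,-55,0,0,0,85],[0,0,-55,0,0,0,85],[0,0,-55,0,0,0,85]]'
python3 -m creep '[[-57,15.6,0,0,0,0,85],[-57,15.6,0,0,0,0,85],[-57,15.6,0,0,0,0,85],[-57,15.6,0,0,0,0,85],[-57,15.6,0,0,0,0,85],[-57,15.6,0,0,0,0,85],[-57,15.6,0,0,0,0,85],[-57,15.6,0,0,0,0,85]]'
python3 -m creep '[[-57,15.6,0,0,0,0,85],[-58,15.9,0,0,0,0,85],[0,0,0,0,0,0,85],[0,0,40,0,0,0,85],[0,0,45,0,0,0,85],[0,0,25,0,0,0,85],[0,0,5,0,0,0,85],[0,0,0,0,0,0,85]]'
python3 -c "
from h import *
save('side','d6');save('scene','s6')
B=cv2.imread('pics/d6.png');A=cv2.imread('pics/s6.png')
cv2.imwrite('pics/c8.png',np.hstack([cv2.resize(A[90:300,120:400],(400,300)),cv2.resize(B[90:300,180:460],(400,300))]))"
```

```text
time: 24.7
tool_pos: [0.5091, 0.2759, 0.2542]
tool_rot: [[0.276, 0.961, 0.0], [0.961, -0.276, 0.0], [0.0, 0.0, -1.0]]
force: [1.1, 1.1, -0.3]
opening: 0.995
finger_force: 0.0
time: 25.7
tool_pos: [0.5031, -0.1985, 0.2526]
tool_rot: [[0.276, 0.961, 0.001], [0.961, -0.276, -0.0], [0.0, 0.001, -1.0]]
force: [0.1, 0.4, -0.0]
opening: 0.997
finger_force: 0.0
time: 26.7
tool_pos: [0.5023, -0.3155, 0.1379]
tool_rot: [[0.276, 0.961, 0.001], [0.961, -0.276, -0.0], [0.0, 0.001, -1.0]]
force: [-0.1, 0.8, 0.4]
opening: 0.997
finger_force: 0.0
```

View pics/c8.png

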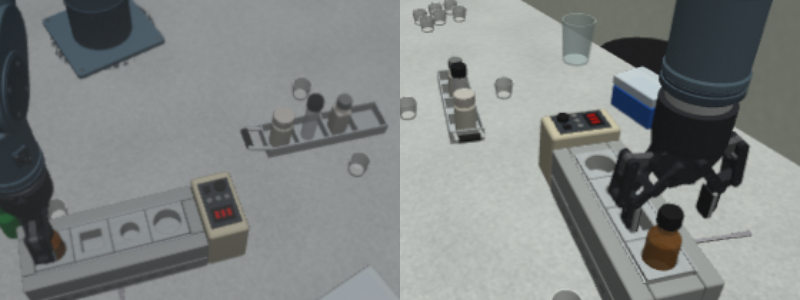

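Three vessels are standing in place, and the fingers straddle the amber bottle. Grip it and carry it over.

```bash
python3 -m creep '[[0,0,0,0,0,0,50],[0,0,0,0,0,0,18],[0,0,0,0,0,0,18],[0,0,0,0,0,0,18],[0,0,0,0,0,0,18],[0,0,0,0,0,0,18],[0,0,0,0,0,0,18],[0,0,0,0,0,0,18]]' 60
python3 -m creep '[[0,0,-10,0,0,0,18],[0,0,-30,0,0,0,18],[0,0,-40,0,0,0,18],[0,0,-40,0,0,0,18],[30,-8,0,0,0,0,18],[50,-12,0,0,0,0,18],[55,-13,0,0,0,0,18],[55,-13,0,0,0,0,18]]'
python3 -m creep '[[55,-13,0,0,0,0,18],[55,-13,0,0,0,0,18],[55,-13,0,0,0,0,18],[55,-13,0,0,0,0,18],[55,-13,0,0,0,0,18],[55,-13,0,0,0,0,18],[55,-14,0,0,0,0,18],[40,-11,0,0,0,0,18]]'
python3 -m creep '[[17,-4,0,0,0,0,18],[0,0,0,0,0,0,18],[0,0,30,0,0,0,18],[0,0,45,0,0,0,18],[0,0,45,0,0,0,18],[0,0,30,0,0,0,18],[0,0,20,0,0,0,18],[0,0,5,0,0,0,18]]'
```

```text
time: 27.8
tool_pos: [0.5021, -0.3161, 0.1377]
tool_rot: [[0.276, 0.961, 0.001], [0.961, -0.276, -0.0], [-0.0, 0.001, -1.0]]
force: [-0.4, -0.4, 5.4]
opening: 0.299
finger_force: 58.6
time: 28.8
tool_pos: [0.5095, -0.1189, 0.2573]
tool_rot: [[0.277, 0.961, -0.001], [0.961, -0.277, 0.0], [-0.0, -0.001, -1.0]]
force: [0.5, -0.1, -1.8]
opening: 0.295
finger_force: 59.2
time: 29.8
tool_pos: [0.5275, 0.3189, 0.2571]
tool_rot: [[0.274, 0.962, -0.001], [0.962, -0.274, 0.0], [-0.0, -0.001, -1.0]]
force: [0.2, 0.4, -1.5]
opening: 0.297
finger_force: 59.2
time: 30.8
tool_pos: [0.5295, 0.332, 0.0816]
tool_rot: [[0.278, 0.961, -0.001], [0.961, -0.278, -0.002], [-0.002, -0.0, -1.0]]
force: [0.6, 0.7, -1.2]
opening: 0.293
finger_force: 59.1
```

```bash
python3 -m creep '[[0,0,0,0,0,0,18],[0,0,2,0,0,0,18],[0,0,1.5,0,0,0,18],[0,0,1,0,0,0,18],[0,0,1,0,0,0,18],[0,0,0,0,0,0,18],[0,0,0,0,0,0,18],[0,0,0,0,0,0,18]]'
```

```text
time: 31.8
tool_pos: [0.5294, 0.3338, 0.0768]
tool_rot: [[0.276, 0.961, -0.0], [0.961, -0.276, -0.0], [-0.0, 0.0, -1.0]]
force: [0.4, 0.0, -1.0]
opening: 0.294
finger_force: 59.2
```

```bash
python3 -m creep '[[0,0,0.7,0,0,0,18],[0,0,0,0,0,0,18],[0,0,0,0,0,0,40],[0,0,0,0,0,0,55],[0,0,0,0,0,0,85],[0,0,-20,0,0,0,85],[0,0,-55,0,0,0,85],[0,0,-55,0,0,0,85]]'
python3 -m creep '[[0,0,-30,0,0,0,85],[-50,30,0,0,0,0,85],[-50,50,0,0,0,0,85],[-50,50,0,0,0,0,85],[-50,50,0,0,0,0,85],[-50,0,0,0,0,0,85],[-50,0,0,0,0,0,85],[0,0,0,0,0,0,85]]'
python3 -c "
from h import *
save('side','d7');save('scene','s7')
B=cv2.imread('pics/d7.png');A=cv2.imread('pics/s7.png')
cv2.imwrite('pics/c9.png',np.hstack([cv2.resize(A[120:240,260:420],(400,300)),cv2.resize(B[90:210,150:310],(400,300))]))"
```

```text
time: 32.8
tool_pos: [0.5294, 0.3337, 0.2088]
tool_rot: [[0.276, 0.961, 0.0], [0.961, -0.276, 0.0], [0.0, 0.0, -1.0]]
force: [-0.2, 0.8, 0.2]
opening: 0.993
finger_force: 0.0
time: 33.8
tool_pos: [0.607, 0.0113, 0.2377]
tool_rot: [[0.284, 0.959, 0.001], [0.959, -0.284, -0.003], [-0.002, 0.002, -1.0]]
force: [-0.3, 1.0, 0.2]
opening: 0.989
finger_force: 0.0
```

View pics/c9.png

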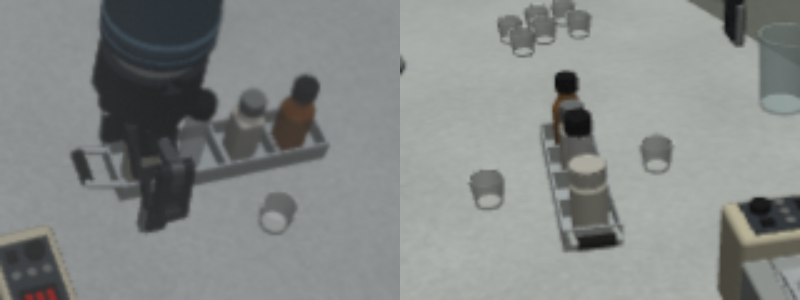

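All four stand upright in order: jar by the handle, then tube, square and bottle. One numeric check of the placings before handing in.

```bash
python3 - <<'E'
from h import *
a=load('s7');c=np.array([.5003,.2463]);d=np.array([-.3086,-.9512]);x=np.array([-.9512,.3086])
for k,p,z in (('jar',(319,168.5),.088),('tube',(341,159),.116),('square',(360.8,159.2),.099),('bottle',(382.4,153.6),.108)):
    r=atz(a,p,z)[:2]-c; print(k,'y',(r@d).round(4),'x',(r@x).round(4))
E
```

```text
jar y 0.0907 x 0.0026
tube y 0.0344 x -0.0017
square y -0.0256 x -0.0023
bottle y -0.086 x -0.0046
```

```bash
python3 -c "
from h import *
print(env.hand_in())"
```

```text
the job is handed in; nothing more can be done
None
```

I moved the jar, tube, square bottle and amber bottle into the carrier in heater order, jar next to the handle, each upright and standing free within about 7 mm of its compartment's centre. I handed the job in after about 34 s of robot time; no verdict came back.

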